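# Press the spare D cell into the kit case

## Robot

A 7-joint arm with a two-finger parallel gripper is mounted at the origin on a cart in front of the work surface, level with it; the furniture and walls round the work are solid. World frame = base frame: x ahead of the robot, y to its left, z up, the work surface at z = 0. Lengths are in m, angles in rad, forces in N, time in s.
With the tool pointing down it reaches from about 0.4 to 0.875 m from the base axis. Payload 19.3 kg.
Tool frame: the origin (TCP) lies on the mounting face of the last link; the fingertips stand 173 mm ahead of it and the grasp point (between the pads) lies 155 mm ahead of it; z points along the fingers, y is the line along which they close (so a half turn about z gives the same grasp; the last joint's range is limited). The gripper opens to 85 mm and grips with 20 to 120 N. Pads are 22 mm wide; open, the fingers measure 114 mm over their backs; the gripper's body (76 mm by 85 mm) begins 54 mm behind the grasp point. The pads swing forward as they close: fully open they stand 13 mm farther back than shut.
Start: joints at [-0.07, 0.521, -0.036, 1.599, 0.021, 1.021, -0.113], TCP at [0.625, -0, 0.405] pointing down, gripper open.
Joint ranges: [-2.91, 2.91], [-0.3, 2.13], [-1.5, 1.42], [0.17, 2.43], [-1.26, 4.41], [0.16, 1.93], [-2.52, 2.52]. Speed limits (rad/s): [1.89, 1.89, 2.39, 2.39, 3.01, 3.01, 3.01].

## Interface

Orientations are given as [roll, pitch, yaw] about the fixed x, y, z axes, in that order (R = Rz(yaw) Ry(pitch) Rx(roll)).
In Python, from workcell import bot, vision gives the robot as it stands.
- The arm moves only by the shell command python3 -m creep 'ROWS' [FORCE]. ROWS is JSON, a list that holds one entry, the list of rows, each a list of 7 numbers: the opening, from -1 (shut) to 1 (fully open), then the shift along the tool's x, y, z in cm, then the turn, a rotation vector about the tool's x, y, z in rad. In form: [[[grip, tx, ty, tz, rx, ry, rz], ...]]. A call has 1 to 12 rows; each row shifts and turns the commanded pose from where the row before left it, along the tool's axes as they then stand; what a row does not reach is not made up. A row lasts 1/8 s, in which the tool goes at most 62.5 mm and 10.7 degrees, less where a joint would pass 70% of its speed; a pose out of reach is approached as far as the arm can. A call with a gripper value outside its range is refused whole. The fingers move at their own pace and stop on an object; FORCE is the grip in N (left out, the last holds). Time passes only in rows, so rows that do not move let the fingers close. It gives the time, the measured TCP pose, the force, the opening and the grip force at its end, in the units of the state.
- bot.observe(): the state, without advancing time (a new reading comes with each control period).
- vision.grab_frame(name): name is "scene" or "side" or "wrist"; returns a dict with "image" (384x512x3 uint8, blue, green, red), "depth" (384x512 float32, m along the optical axis (not along the pixel's ray), 0 where there is no reading), "fovy" (degrees; the focal length in pixels is half the picture's height over the tangent of half this angle, whatever the lens; pixels are square), "cx", "cy" (the principal point, pixels), "k1" (the pictures are not rectified: a ray, as slopes to the right and down, at radius r is drawn at 1 + k1 r^2 times it, then the intrinsics apply), "cam_to_world" (4x4, takes a point from camera to world coordinates); the wrist camera has in their place "tool_from_camera" (4x4, takes a point from camera to tool coordinates, whose origin is the TCP and whose axes are the flange's). Camera axes: x right, y down, z forward; pixel columns grow to the right and rows downward; lengths in m; the calibration is good to about 2 mm. A picture is of the moment at which its call begins: read the wrist's pose just before it.
- bot.job_done(): hands the job in; it is judged then, once.
The state is a dict: "clock": time; "qpos": joint angles; "qd": joint speeds; "joint_efforts": joint torques, N m; "position": TCP position; "tool_rot": TCP orientation; "force": force on the tool from outside, world axes, zero at the start; "moment": the same for the moment, N m; "grip_width": finger opening in m; "finger_force": force on a finger pad.
Only numpy, scipy, OpenCV 4.12 (cv2) and the standard library are available. Lean on these libraries where they do the work, as an engineer would, in place of code of your own. Each camera call takes 0.05 s, during which the arm holds its last target. There are 200 camera calls.

## Task

Pick up the loose D cell lying on the desk and press it down into its own cutout in the kit case insert (the short, cell-sized one with finger scoops and white gripping lips, not the long one) until it snaps fully home and lies flat on the cutout's floor. Push it in with the gripper, do not drop it in; then let go of it.

Things in the scene. Friction and masses are not known exactly. Their poses are not given: they have to be found in the camera images.
- spare_cell: D cell battery, green and white cylinder, 33 mm diameter, 60 mm long, 0.13 kg, lying on its side on the desk right of the case; a hex key set and a solder reel lie near, and the three may change places. Its y axis is the cylinder's axis (either end may go either way); its origin, halfway along, is at first its underside and turns with it if it rolls.
- cell_mid (a point): the centre of that cell, on its axis, 17 mm above the desk at the start; axes as the cell's. It can be gripped across its diameter. Laid in its cutout, it rests on the lips with its centre about 32.5 mm above the cutout's floor; pushed past them with roughly 6 to 10 N it snaps home, its centre 16.5 mm above the floor and its top 5 mm above the insert.
- kit_case: black tray with a rigid grey insert, fixed to the desk, 188 x 238 mm along its x and y, origin at the centre of its underside, z up; insert top 38 mm, rim 41 mm above the desk. Cutouts: at +y the empty cell cutout; in the middle an empty long one, 104 x 42 mm, its length along x (not for the cell); at -y two filled with a dish and an adapter.
- cell_cutout (a point): floor centre of the cell cutout, 10 mm above the desk, 28 mm below the insert's top; axes as the case's. It is 72 mm long along y (cell's axis along y), 40 mm wide. At mid-length finger scoops, 38 mm wide along y and as deep, reach 50 mm out in +x and -x. Four sprung white lips, 28 mm apart across, 22.5 mm above the floor, near its ends, grip the cell.
Mind the look-alikes: they are no part of the job. Of the things like the spare_cell, leave any that is black or blue; of the rest the smaller one is meant.

How it is judged:
On the way:
1. the gripper, still touching the cell, has brought it home in its cutout (contact force between the fingers and spare_cell above 0.5 N and horizontal distance between cell_mid and cell_cutout below 0.012 m and z of cell_mid in the frame of cell_cutout below 0.0205 m), for 0.1 s.
At the end, for the whole second after the job is handed in: The cell lies at rest in its cutout: its centre within 12 mm sideways of the cutout's centre and no more than 20.5 mm above its floor (16.5 mm is fully home), its axis within 0.2 rad of the cutout's length, and it has been let go (horizontal distance between cell_mid and cell_cutout below 0.012 m and z of cell_mid in the frame of cell_cutout below 0.0205 m and angle between the y axis of cell_mid and the y axis of cell_cutout, either way round below 0.2 rad and linear speed of spare_cell below 0.02 m/s); the robot touches nothing.
It also fails if it takes over 42 s, if anything falls off the work surface, if the arm or the gripper's body presses on something with over 40 N, if the wrist force passes 120 N, or if a joint passes its speed limit or range.

## Working session

There is one attempt and no reset: what is moved stays moved. The work goes in short steps, Python scripts to look and compute and a shell command to move; the robot and the scene stay as the last step left them, time stands still between calls to the robot, and variables do not carry over. Pictures are saved under pics/ and viewed, at most 10 in all, crops included, and the job is handed in when it is done.

```bash
mkdir -p pics; ls
cat > h.py <<'E'
import numpy as np, cv2
from workcell import bot, vision
from scipy.spatial.transform import Rotation as Ro
def grab(n):
    s=bot.observe(); f=vision.grab_frame(n)
    if n=='wrist':
        T=np.eye(4); T[:3,:3]=Ro.from_euler('xyz',s['tool_rot']).as_matrix(); T[:3,3]=s['position']
        f['T']=T@np.array(f['tool_from_camera'])
    else: f['T']=np.array(f['cam_to_world'])
    return f
def rays(f,uv):
    uv=np.atleast_2d(uv).astype(float); F=f['image'].shape[0]/2/np.tan(np.radians(f['fovy'])/2)
    K=np.array([[F,0,f['cx']],[0,F,f['cy']],[0,0,1]])
    p=cv2.undistortPointsIter(uv.reshape(-1,1,2),K,np.array([f['k1'],0,0,0.]),None,None,(3,50,1e-9)).reshape(-1,2)
    return np.c_[p,np.ones(len(p))]
def onplane(f,uv,z):
    d=rays(f,uv)@f['T'][:3,:3].T; o=f['T'][:3,3]
    return o+d*((z-o[2])/d[:,2])[:,None]
def cloud(f):
    h,w=f['depth'].shape; u,v=np.meshgrid(np.arange(w),np.arange(h))
    r=rays(f,np.c_[u.ravel(),v.ravel()])*f['depth'].reshape(-1,1)
    return (r@f['T'][:3,:3].T+f['T'][:3,3]).reshape(h,w,3)
E
python3 - <<'E'
from h import *
print(bot.observe())
a=[grab(n) for n in('scene','wrist')]
for n,f in zip('sw',a):
    cv2.imwrite(f'pics/{n}0.png',f['image']); print({k:v for k,v in f.items() if k not in('image','depth')})
    np.save(n+'0.npy',cloud(f))
E
```

```text
pics
{'clock': 0.0, 'qpos': array([-0.07018597,  0.52200963, -0.03633606,  1.59998478,  0.02120797,
        1.02112606, -0.11277316]), 'qd': array([-7.13241944e-04, -5.80938111e-04,  2.15523405e-04,  7.32859247e-05,
        1.18106982e-03,  7.03647006e-04,  4.95504675e-04]), 'joint_efforts': array([-4.24098413e-03, -9.27110124e+01,  1.97758444e+00, -3.69928443e+01,
        1.76317629e-02,  8.19846697e-03, -6.58496788e-05]), 'position': array([ 6.24861433e-01, -2.83851192e-05,  4.04136578e-01]), 'tool_rot': array([-3.14045326e+00,  8.46893187e-05,  1.57081047e+00]), 'force': array([ 0.39475869, -0.17259274, -0.03626176]), 'moment': array([-0.04481154,  0.01884394, -0.00266994]), 'finger_force': 0.0, 'grip_width': 0.08525084547501549}
{'fovy': 53.916687911990856, 'cx': 255.511868361599, 'cy': 188.8240314318523, 'k1': -0.12348855942324498, 'cam_to_world': array([[ 0.77401308, -0.44255253,  0.45282558,  0.09083788],
       [-0.63314513, -0.54726182,  0.54738628, -0.60596888],
       [ 0.00556697, -0.71038845, -0.70378779,  0.66984438],
       [ 0.        ,  0.        ,  0.        ,  1.  
[... 378 characters left out ...]
om_camera': array([[-1.05428508e-03, -9.66167943e-01, -2.57911601e-01,
         6.59049021e-02],
       [ 9.99999443e-01, -1.00798895e-03, -3.11726529e-04,
         6.02189965e-05],
       [ 4.12081364e-05, -2.57911787e-01,  9.66168468e-01,
         3.12503475e-02],
       [ 0.00000000e+00,  0.00000000e+00,  0.00000000e+00,
         1.00000000e+00]]), 'T': array([[ 9.99998826e-01, -7.60809720e-04, -1.32972623e-03,
         6.24902943e-01],
       [-1.07807802e-03, -9.66154885e-01, -2.57960415e-01,
         6.58878660e-02],
       [-1.08846270e-03,  2.57961546e-01, -9.66154572e-01,
         3.72912202e-01],
       [ 0.00000000e+00,  0.00000000e+00,  0.00000000e+00,
         1.00000000e+00]])}
```

View pics/s0.png

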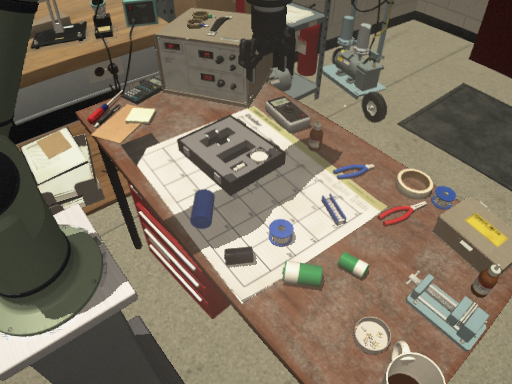

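View pics/w0.png

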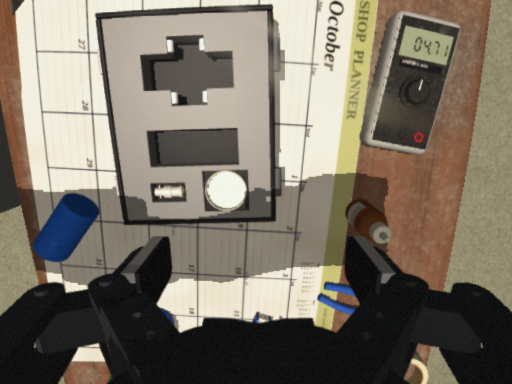

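The scene view shows two green/white cells: a larger one at (303,273) and a smaller one at (353,265). The smaller is the target. In the wrist view the cell cutout is a cross at (187,70) with white lips. Next I measure both.

Run:
```python
from h import *
s=cv2.imread('pics/s0.png'); P=np.load('s0.npy')
m=(P[...,2]>.008)&(P[...,2]<.08); box=np.zeros_like(m); box[240:300,270:385]=1
n,l,st,c=cv2.connectedComponentsWithStats((m&box).astype(np.uint8))
for i in range(1,n):
    if st[i,4]<60: continue
    q=P[l==i]; r=cv2.minAreaRect((q[:,:2]*1000).astype(np.float32)); print(st[i],np.round(r[0],1),np.round(r[1],1),round(r[2],1),'zmax',np.percentile(q[:,2],[50,98]).round(4))
    # top ridge line fit
    t=q[q[:,2]>np.percentile(q[:,2],98)-.004]; print(' ridge',cv2.fitLine((t[:,:2]*1000).astype(np.float32),cv2.DIST_HUBER,0,.01,.01).ravel().round(3))
# cutout
W=np.load('w0.npy'); im=cv2.imread('pics/w0.png')
ins=((W[...,2]>.033)&(W[...,2]<.046)); 
print('insert z',np.median(W[95:115,130:260,2]))
pit=np.zeros(ins.shape,np.uint8); pit[25:115,120:255]=(W[25:115,120:255,2]<.03)
n,l,st,c=cv2.connectedComponentsWithStats(pit)
for i in range(1,n):
    if st[i,4]>100:
        q=W[l==i];print(st[i],'floor z',np.median(q[:,2]),'x',np.percentile(q[:,0],[1,99]),'y',np.percentile(q[:,1],[1,99]))
# case outer: rect of points above .033
mm=((W[...,2]>.03)&(W[...,2]<.055)).astype(np.uint8); mm[235:]=0;mm[:,:85]=0;mm[:,290:]=0
n,l,st,c=cv2.connectedComponentsWithStats(mm); i=1+st[1:,4].argmax()
q=W[l==i]; print('case',st[i],cv2.minAreaRect((q[:,:2]*1000).astype(np.float32)))
# white lips
wh=(im.min(2)>200).astype(np.uint8); wh[:25]=0;wh[115:]=0;wh[:,:125]=0;wh[:,250:]=0
n,l,st,c=cv2.connectedComponentsWithStats(wh)
for i in range(1,n):
    if st[i,4]>3: print('lip',st[i],c[i],onplane(Fz:={'image':im,'fovy':66.68000878962188,'cx':257.79080369208236,'cy':193.07932597830433,'k1':-.05524913858785946,'T':np.array([[.999998826,-.00076081,-.001329726,.624902943],[-.001078078,-.966154885,-.257960415,.06588787],[-.00108846,.25796155,-.96615457,.3729122],[0,0,0,1]])},c[i],.0325).round(4))
```

```text
[337 252  32  27 461] [ 526.1 -397.8] [33.1 60.1] 18.3 zmax [0.0271 0.0324]
 ridge [ 2.88000e-01 -9.58000e-01  5.27127e+02 -3.97754e+02]
[282 261  40  26 795] [ 425.1 -347.1] [41.7 76.2] 39.3 zmax [0.0367 0.0425]
 ridge [   0.652   -0.758  425.844 -346.198]
insert z 0.03737955548694069
[ 143   37   91   69 4031] floor z 0.009774622589381332 x [0.497149   0.59435328] y [0.08062965 0.14932408]
case [   95     4   186   221 28185] ((550.5162353515625, 57.551109313964844), (197.15206909179688, 239.20904541015625), 1.3348281383514404)
lip [200  39   4  11  38] [201.26315789  44.39473684] [[0.5636 0.1411 0.0325]]
lip [167  40   4  11  38] [168.65789474  44.73684211] [[0.5281 0.1413 0.0325]]
lip [203  91   5  11  42] [204.66666667  96.02380952] [[0.5652 0.0873 0.0325]]
lip [171  93   5  10  39] [173.25641026  97.38461538] [[0.5297 0.0862 0.0325]]
```

```bash
python3 -m creep '[[[1,-4,-1,1,0,0,0],[1,-4,-1,1,0,0,0],[1,-4,-1,1,0,0,0],[1,-4,-1,1,0,0,0],[1,-4,-1,1,0,0,0],[1,-4,-1,1,0,0,0],[1,-4,-1,1,0,0,0],[1,-4,-1,1,0,0,0],[1,-4,-1,1,0,0,0],[1,-4,-1,1,0,0,0],[1,0,0,0,0,0,-0.15],[1,0,0,0,0,0,-0.15]]]' 60
python3 - <<'E'
from h import *
f=grab('wrist'); s=bot.observe(); print(s['position'],s['tool_rot'],s['clock'])
cv2.imwrite('pics/w1.png',f['image']); P=cloud(f); np.save('w1.npy',P)
m=((P[...,2]>.01)&(P[...,2]<.05)&(np.hypot(P[...,0]-.526,P[...,1]+.398)<.045)).astype(np.uint8)
q=P[m>0]; print(len(q)); print(cv2.minAreaRect((q[:,:2]*1000).astype(np.float32)),np.percentile(q[:,2],98))
t=q[q[:,2]>.028]; print(cv2.fitLine((t[:,:2]*1000).astype(np.float32),cv2.DIST_HUBER,0,.01,.01).ravel())
E
```

```text
clock: 1.6
position: [0.5246, -0.4004, 0.304]
tool_rot: [-3.141, -0.001, 1.875]
force: [-0.0, 0.6, -0.2]
grip_width: 0.0854
finger_force: 0.0
[ 0.52467576 -0.40029627  0.3041886 ] [-3.14097001e+00 -5.95615308e-04  1.88288784e+00] 1.65
2400
((528.9514770507812, -396.10308837890625), (33.1351432800293, 57.87482452392578), 14.586434364318848) 0.03150900308123972
[ 2.5431204e-01 -9.6712220e-01  5.2863983e+02 -3.9505099e+02]
```

View pics/w1.png

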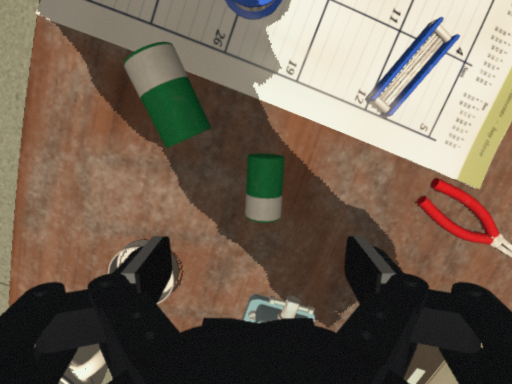

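The target cell is centred below at (265,187), nearly parallel to the tool, and there's nothing under the fingers at its sides.

```bash
python3 -m creep '[[[1,0.2,0.4,2,0,0,0.035],[1,0,0,3,0,0,0],[1,0,0,3,0,0,0],[1,0,0,2,0,0,0],[1,0,0,1.5,0,0,0],[1,0,0,1.2,0,0,0],[1,0,0,0,0,0,0],[-1,0,0,0,0,0,0],[-1,0,0,0,0,0,0],[-1,0,0,0,0,0,0],[-1,0,0,0,0,0,0],[-1,0,0,0,0,0,0]]]' 60
```

```text
clock: 3.15
position: [0.5283, -0.397, 0.1784]
tool_rot: [3.141, 0.001, 1.836]
force: [-1.4, 1.1, 7.8]
grip_width: 0.031
finger_force: 58.8
```

```bash
python3 -m creep '[[[-1,0,0,-1,0,0,0],[-1,0,0,-2,0,0,0],[-1,0,0,-3,0,0,0],[-1,0,0,-3,0,0,0],[-1,0,0,-3,0,0,0],[-1,0,0,0,0,0,0],[-1,0,0,0,0,0,0]]]'
python3 - <<'E'
from h import *
f=grab('wrist'); g=grab('side'); sc=grab('scene')
im=np.hstack([f['image'][150:,100:420],g['image'][84:318,:],]); print(im.shape)
cv2.imwrite('pics/g1.png',cv2.resize(im,(800,225)))
P=cloud(sc)
s=bot.observe();R=Ro.from_euler('xyz',s['tool_rot']).as_matrix()
hsv=cv2.cvtColor(sc['image'],cv2.COLOR_BGR2HSV)
Q=(P-s['position'])@R  # tool coords
near=(np.abs(Q[...,0])<.045)&(np.abs(Q[...,1])<.03)&(Q[...,2]>.12)&(Q[...,2]<.2)
q=Q[near&(hsv[...,0]>45)&(hsv[...,0]<85)&(hsv[...,1]>80)]
print(len(q),q.min(0),q.max(0)) ; q=Q[near]; print(len(q),np.percentile(q,[2,98],axis=0))
E
```

```text
clock: 4.03
position: [0.528, -0.3968, 0.2981]
tool_rot: [3.142, 0.0, 1.836]
force: [0.1, -0.4, -1.8]
grip_width: 0.031
finger_force: 59.6
(234, 832, 3)
20 [-0.03001475 -0.01538612  0.14837911] [-0.02684829  0.00665906  0.1614818 ]
377 [[-0.02868758 -0.02974983  0.12838676]
 [ 0.02839268  0.013824    0.17163138]]
```

View pics/g1.png

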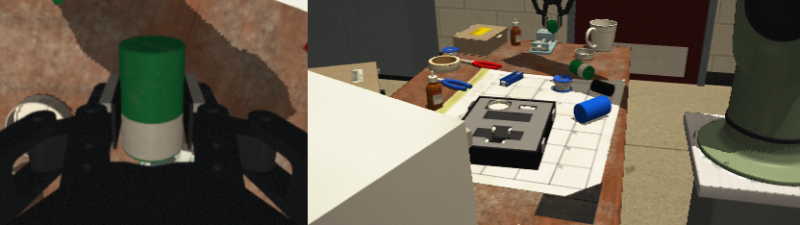

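```bash
python3 -m creep '[[[-1,0,0,0,0,0,0.12],[-1,0,0,0,0,0,0.12],[-1,5.1,0.3,0,0,0,0],[-1,5.1,0.3,0,0,0,0],[-1,5.1,0.3,0,0,0,0],[-1,5.1,0.3,0,0,0,0],[-1,5.1,0.3,0,0,0,0],[-1,5.1,0.3,0,0,0,0],[-1,5.1,0.3,0,0,0,0],[-1,5.1,0.3,0,0,0,0],[-1,0,0,0,0,0,0],[-1,0,0,0,0,0,0]]]'
cat > m.py <<'E'
from h import *
f=grab('wrist'); s=bot.observe(); W=cloud(f); im=f['image']; print(s['position'],s['tool_rot'])
cv2.imwrite('pics/w2.png',im)
R=Ro.from_euler('xyz',s['tool_rot']).as_matrix(); Q=(W-s['position'])@R
hsv=cv2.cvtColor(im,cv2.COLOR_BGR2HSV)
near=(np.abs(Q[...,0])<.06)&(np.abs(Q[...,1])<.016)&(Q[...,2]>.125)&(Q[...,2]<.2)
g=(hsv[...,0]>45)&(hsv[...,0]<90)&(hsv[...,1]>80)&near
w=(im.min(2)>110)&near
for n,m in(('g',g),('w',w),('gw',g|w)):
    q=Q[m]; print(n,len(q),np.percentile(q,[1,50,99],axis=0).round(4).tolist())
# side generator: per-x z of top (min z) and y mid
q=Q[g|w]
for x in np.arange(-.03,.036,.006):
    t=q[np.abs(q[:,0]-x)<.003]
    if len(t)>20: print(round(x,3),len(t),'top z',np.percentile(t[:,2],3).round(4),'y',np.percentile(t[:,1],[2,98]).round(4))
ins=W[...,2]
wh=((im.min(2)>150)&(np.abs(W[...,0]-.5467)<.03)&(np.abs(W[...,1]-.114)<.04)&(W[...,2]<.06)&(W[...,2]>.015)).astype(np.uint8)
n,l,st,c=cv2.connectedComponentsWithStats(wh)
for i in range(1,n):
    if st[i,4]>8: print('lip',st[i],np.percentile(W[l==i],[2,50,98],axis=0).round(4).tolist(),onplane(f,c[i],.0325).round(4))
pit=(W[...,2]<.02)&(np.abs(W[...,0]-.5467)<.06)&(np.abs(W[...,1]-.114)<.045)
q=W[pit]; print('pit',q.shape,np.percentile(q,[1,50,99],axis=0).round(4).tolist())
E
python3 m.py
```

```text
clock: 5.68
position: [0.5419, 0.0112, 0.2974]
tool_rot: [-3.141, 0.0, 1.596]
force: [-0.6, -1.0, -1.4]
grip_width: 0.0307
finger_force: 59.7
[0.54194867 0.01068745 0.29741849] [-3.14097213e+00  5.29942844e-04  1.59485027e+00]
g 5846 [[-0.0045, -0.0156, 0.1471], [0.017, 0.0001, 0.1506], [0.0304, 0.0154, 0.1758]]
w 1229 [[-0.0246, -0.0084, 0.1468], [-0.0144, -0.0004, 0.1484], [-0.0052, 0.0081, 0.1506]]
gw 7075 [[-0.0241, -0.0155, 0.147], [0.0126, 0.0001, 0.1497], [0.0303, 0.0154, 0.1754]]
-0.024 244 top z 0.1474 y [-0.0081  0.0076]
-0.018 366 top z 0.147 y [-0.0079  0.0081]
-0.012 389 top z 0.1471 y [-0.008   0.0075]
-0.006 452 top z 0.1471 y [-0.0142  0.0139]
-0.0 792 top z 0.1475 y [-0.0153  0.0151]
0.006 800 top z 0.1475 y [-0.0155  0.0153]
0.012 832 top z 0.1474 y [-0.0152  0.0154]
0.018 850 top z 0.1474 y [-0.0152  0.0148]
0.024 900 top z 0.1474 y [-0.0149  0.0148]
0.03 1450 top z 0.1479 y [-0.0148  0.0145]
lip [ 227    3   85   34 1109] [[0.5173, 0.1332, 0.0347], [0.53, 0.1456, 0.0375], [0.5745, 0.1537, 0.0391]] [[0.5386 0.1466 0.0325]]
lip [289  18   8  18 132] [[0.5613, 0.1353, 0.0333], [0.5638, 0.1405, 0.0352], [0.5664, 0.1461, 0.0369]] [[0.5641 0.1413 0.0325]]
lip [227  93  80  28 976] [[0.5169, 0.0742, 0.0348], [0.5311, 0.0814, 0.0374], [0.5757, 0.0924, 0.0389]] [[0.5413 0.082  0.0325]]
lip [288  95   7  17 113] [[0.5628, 0.081, 0.0334], [0.5651, 0.0869, 0.0355], [0.5676, 0.0927, 0.0371]] [[0.5655 0.087  0.0325]]
pit (8075, 3) [[0.4979, 0.0786, 0.0079], [0.5481, 0.1164, 0.0096], [0.5974, 0.1495, 0.0191]]
```

View pics/w2.png

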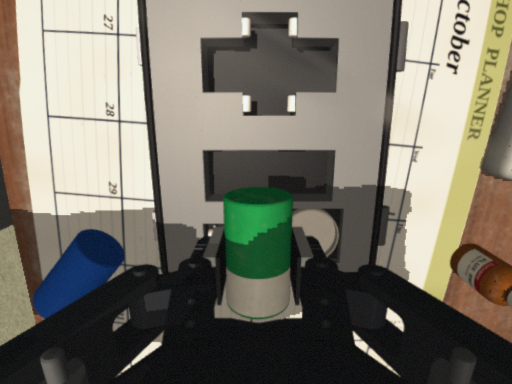

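The cell hangs level and centred between the pads. The cutout is at about (270,65), with its lips at (246,26), (293,26), (247,103) and (291,103).

Run:
```python
from h import *
f=grab('wrist'); W=cloud(f); im=f['image']; s=bot.observe()
L=[]
for u,v in((246,26),(293,26),(247,103),(291,103)):
    b=np.zeros(im.shape[:2],np.uint8); b[v-14:v+14,u-9:u+9]=(im.min(2)>190)[v-14:v+14,u-9:u+9]
    q=W[b>0]; uv=np.argwhere(b)[:,::-1].mean(0); p=q.mean(0); L.append(p); print(len(q),uv.round(1),p.round(4),onplane(f,uv,.0345).round(4))
L=np.array(L); c=L.mean(0); d=(L[0]+L[1]-L[2]-L[3])[:2]; yaw=np.arctan2(-d[0],d[1]); print('c',c,'yaw',yaw)
R=Ro.from_euler('xyz',s['tool_rot']).as_matrix(); print(s['position'],s['tool_rot'],'tool shift cm',(c-[*s['position'][:2],0]-np.r_[(R@[.0005,0,0])[:2],0])@R*100)
```

```text
105 [244.3  24.8] [0.5291 0.1401 0.0358] [[0.529  0.1404 0.0345]]
100 [292.8  25.1] [0.5636 0.1395 0.0402] [[0.5641 0.1411 0.0345]]
96 [245.2 102.4] [0.5307 0.0857 0.0406] [[0.5305 0.0859 0.0345]]
94 [291.3 102.4] [0.5655 0.0868 0.0356] [[0.5656 0.0868 0.0345]]
c [0.54722811 0.11300909 0.0380294 ] yaw 0.03359768133344992
[0.54195546 0.01040829 0.29749336] [-3.14111858e+00  4.64566722e-04  1.59423152e+00] tool shift cm [10.19313983  0.76574075 -3.80803935]
```

```bash
python3 -m creep '[[[-1,3.4,0.25,0,0,0,0],[-1,3.4,0.25,0,0,0,0],[-1,3.4,0.25,0,0,0,0],[-1,0,0,2,0,0,0],[-1,0,0,2.5,0,0,0],[-1,0,0,2,0,0,0],[-1,0,0,1.2,0,0,0],[-1,0,0,0.5,0,0,0],[-1,0,0,0,0,0,0],[-1,0,0,0,0,0,0]]]'
```

```text
clock: 7.02
position: [0.5472, 0.1137, 0.2163]
tool_rot: [3.141, -0.0, 1.596]
force: [-0.2, -0.4, -1.6]
grip_width: 0.031
finger_force: 59.7
```

```bash
python3 -m creep '[[[-1,0,0,0.4,0,0,0],[-1,0,0,0.4,0,0,0],[-1,0,0,0.3,0,0,0],[-1,0,0,0.3,0,0,0],[-1,0,0,0,0,0,0]]]'; python3 -m creep '[[[-1,0,0,0.3,0,0,0],[-1,0,0,0.3,0,0,0],[-1,0,0,0.2,0,0,0],[-1,0,0,0,0,0,0]]]'
```

```text
clock: 7.65
position: [0.5471, 0.1138, 0.2017]
tool_rot: [3.141, -0.0, 1.596]
force: [1.1, 0.1, 1.2]
grip_width: 0.031
finger_force: 60.1
clock: 8.15
position: [0.5469, 0.1138, 0.1935]
tool_rot: [-3.141, -0.0, 1.596]
force: [1.2, 1.3, -2.3]
grip_width: 0.0311
finger_force: 59.8
```

```bash
python3 -m creep '[[[-1,0,0,0.2,0,0,0],[-1,0,0,0.15,0,0,0],[-1,0,0,0,0,0,0],[-1,0,0,0,0,0,0]]]'
```

```text
clock: 8.65
position: [0.547, 0.1137, 0.1904]
tool_rot: [3.141, -0.0, 1.596]
force: [-1.2, -0.4, 6.7]
grip_width: 0.0311
finger_force: 60.8
```

```bash
python3 -m creep '[[[-1,0,0,0.1,0,0,0],[-1,0,0,0,0,0,0],[0.15,0,0,0,0,0,0],[0.15,0,0,0,0,0,0],[0.15,0,0,0,0,0,0],[0.15,0,0,0,0,0,0]]]'
python3 -m creep '[[[0.15,0,0,-1,0,0,0],[0.15,0,0,-2,0,0,0],[0.15,-2,0,-3,0,0,0],[0.15,-3,0,-3,0,0,0],[0.15,-3,0,-2,0,0,0],[0.15,-3,0,0,0,0,0],[0.15,0,0,0,0,0,0],[0.15,0,0,0,0,0,0]]]'
python3 - <<'E'
from h import *
f=grab('wrist'); s=bot.observe(); W=cloud(f); im=f['image']; cv2.imwrite('pics/w3.png',im); print(s['position'])
hsv=cv2.cvtColor(im,cv2.COLOR_BGR2HSV)
near=(np.abs(W[...,0]-.547)<.03)&(np.abs(W[...,1]-.1135)<.045)&(W[...,2]>.025)&(W[...,2]<.08)
g=(hsv[...,0]>45)&(hsv[...,0]<90)&(hsv[...,1]>80)&near
q=W[g]; print(len(q),np.percentile(q,[1,50,99],axis=0).round(4).tolist())
q=W[near&(W[...,2]>.0395)]; print(len(q),np.percentile(q,[1,50,99],axis=0).round(4).tolist())
E
```

```text
clock: 9.4
position: [0.5469, 0.1137, 0.189]
tool_rot: [-3.141, 0.0, 1.596]
force: [0.1, -0.6, 0.8]
grip_width: 0.0489
finger_force: 0.0
clock: 10.4
position: [0.5497, 0.0042, 0.2995]
tool_rot: [3.141, -0.0, 1.596]
force: [0.1, 0.2, 0.1]
grip_width: 0.049
finger_force: 0.0
[0.54968409 0.00454986 0.29937496]
2290 [[0.5313, 0.0852, 0.0281], [0.547, 0.1248, 0.0405], [0.5624, 0.1427, 0.0437]]
2198 [[0.5368, 0.0867, 0.0395], [0.5471, 0.1148, 0.0418], [0.5574, 0.1426, 0.0439]]
```

View pics/w3.png

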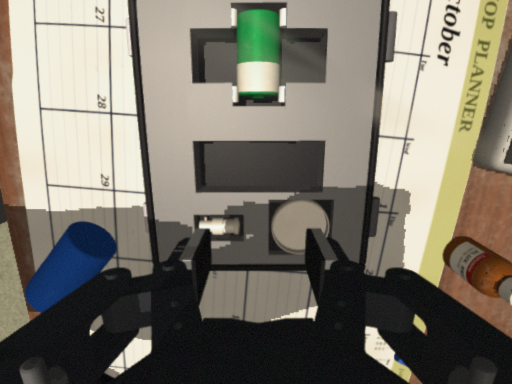

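The cell lies in the cutout at (260,55), aligned and centred. Its top is at about 43 mm, which matches fully home (10 + 33 mm), and the gripper is clear of it.

```bash
python3 -c "
from workcell import bot
print(bot.job_done())"
```

```text
the job is handed in; nothing more can be done
None
```

The D cell is pressed fully home in its cutout (top at about 43 mm) and let go, and I handed the job in at about 10.5 s; the hand-in call gave no verdict.

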